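Load gear blanks on an expanding mandrel

ROBOT

A 6-joint arm with a two-finger parallel gripper is mounted at the origin on a cart in front of the work surface, level with it; the furniture and walls round the work are solid. World frame = base frame: x ahead of the robot, y to its left, z up, the work surface at z = 0. Lengths are in m, angles in rad, forces in N, time in s.
With the tool pointing down it reaches from about 0.325 to 0.925 m from the base axis. Payload 3.1 kg.
Tool frame: the origin (TCP) lies midway between the tips of the shut fingers; the grasp point (between the pads) lies 19 mm behind it; z points along the fingers, y is the line along which they close (so a half turn about z gives the same grasp; the last joint's range is limited). The gripper opens to 85 mm and grips with 20 to 120 N. Pads are 22 mm wide; open, the fingers measure 114 mm over their backs; the gripper's body (76 mm by 85 mm) begins 54 mm behind the grasp point. The pads swing forward as they close: fully open they stand 13 mm farther back than shut.
Start: joints at [-1.358, 0.217, 1.613, -0, 1.311, -0.112], TCP at [0.199, -0.592, 0.231] pointing down, gripper open.
Joint ranges: [-2.75, 2.75], [-0.78, 2.1], [0.31, 2.55], [-1.13, 4.27], [0.13, 2.63], [-2.58, 2.58]. Speed limits (rad/s): [2.79, 2.79, 3.14, 3.14, 3.14, 3.14].

INTERFACE

Orientations are given as a rotation vector (axis times angle).
In Python, from bench import read_state, read_camera, finish_job gives the robot as it stands.
- The arm moves only by the shell command python3 -m pendant 'ROWS' [FORCE]. ROWS is JSON, a list that holds one entry, the list of rows, each a list of 7 numbers: the shift along the world's x, y, z in mm, then the turn, a rotation vector about the world's x, y, z in degrees, then the gripper's target within -1 to 1 (fully open at 1, half-way at 0, shut at -1). A call has 1 to 20 rows; each row is the pose to reach, as a shift and turn from the pose commanded when the call began; what a row does not reach only later rows make up. A row lasts 1/10 s, in which the tool goes at most 50 mm and 8.59 degrees, less where a joint would pass 70% of its speed; a pose out of reach is approached as far as the arm can. A call with a gripper value outside its range is refused whole. The fingers move at their own pace and stop on an object; FORCE is the grip in N (left out, the last holds). Time passes only in rows, so rows that repeat a pose let the fingers close. It gives the time, the measured TCP pose, the force, the opening and the grip force at its end, in the units of the state.
- read_state(): the state, without advancing time (a new reading comes with each control period).
- read_camera(name): name is "scene" or "top" or "wrist"; returns a dict with "pixels" (480x640x3 uint8, red, green, blue), "z_map" (480x640 float32, m along the optical axis (not along the pixel's ray), 0 where there is no reading), "intrinsics" (3x3 intrinsics, pixels), "R" (3x3) and "t" (3): a world point X has camera coordinates R X + t. Camera axes: x right, y down, z forward; pixel columns grow to the right and rows downward; lengths in m; the calibration is good to about 2 mm. The wrist camera is an equidistant fisheye: a pixel r from the principal point sees the ray r / f radians off the axis. A picture is of the moment at which its call begins.
- finish_job(): hands the job in; it is judged then, once.
The state is a dict: "t": time; "qpos": joint angles; "joint_vel": joint speeds; "tau": joint torques, N m; "eef_pos": TCP position; "orientation": TCP orientation; "ft_force": force on the tool from outside, world axes, zero at the start; "torque": the same for the moment, N m; "opening": opening from 0.0 (shut) to 1.0 (fully open); "grasp_force": force on a finger pad.
Only numpy, scipy, OpenCV 4.12 (cv2) and the standard library are available. Lean on these libraries where they do the work, as an engineer would, in place of code of your own. Each camera call takes 0.05 s, during which the arm holds its last target. There are 200 camera calls.

TASK

Load the expanding mandrel with the next batch of gear blanks: first slide the brass backing collar over the mandrel down onto its flange, then slide open the clear cover of the plywood box and slide every blank in it over the mandrel, so that they lie flat in a stack on the collar. Only when all are on, turn the knurled draw screw on top of the mandrel clockwise until it is fully home, so that the keys grip the blanks; leave the box with its cover slid fully shut again, and do not disturb the oil bottle, V-block and calliper.

Things in the scene. Friction and masses are not known exactly. Their poses are not given: they have to be found in the camera images.
- mandrel: Upright expanding mandrel, fixed. Origin: centre of its underside, z up. Round foot, diameter 100, 12 mm high; flange, diameter 60, flat top 26 mm above the origin; bright shaft, diameter 24, up to 66 mm, its top 4 mm tapered to diameter 18. Its three keys come out 0.75 mm as the draw screw goes home. Collar and blanks pass over the screw's head.
- screw_head (a point): On the mandrel's axis, at mid height of the draw screw's knurled steel head (diameter 20 mm, 14 mm high). When slack it is 79 mm above the mandrel's origin, the head's underside 5.6 mm above the shaft; it comes down 2 mm a turn, to 74 mm when home.
- draw_screw (a joint): Turn of the draw screw in rad: 0 fully slack, grows clockwise seen from above, stops at 15.7 (2.5 turns) fully home; starts between 0 and 1. Friction torque 0.06 N m; it stays where it is left.
- blank_box: Plywood box, fixed, on the other side of the bench's middle from the mandrel (either may be left). Origin: centre of its underside; x to its back end (away from the robot), where the cover slides out, z up. Outside 206 (x) x 156 (y) x 38 mm, inside 190 x 140 mm, inner floor 7 mm up, cover 30 to 34 mm up, front and side walls to 38 mm, back wall to 29 mm.
- box_cover (a joint): Slide of the box's clear flat cover along the box's x, in m: 0 fully shut, 0.18 fully open; starts between 0 and 0.04. Friction 1.5 N; it stays where it is left.
- cover_pull (a point): Centre of the aluminium pull bar on the cover near its front edge: 12 mm along the box's x, 50 mm along its y, 22 mm high, from 34 to 56 mm above the box's underside; grip it across its 12 mm.
- collar: Brass backing collar, loose on the bench between box and mandrel, lying flat: outer diameter 50 mm, bore 26 mm, 12 mm thick; the same either way up. Origin: its centre; z along its bore.
- blank1: Steel gear blank, a ring of outer diameter 46 mm, bore 26 mm, 8 mm thick, the same either way up, lying flat in the box at the start. Origin: its centre; z along its bore. Two or three blanks are present, absent ones read None.
- blank2: Steel gear blank, a ring of outer diameter 46 mm, bore 26 mm, 8 mm thick, the same either way up, lying flat in the box at the start. Origin: its centre; z along its bore. Two or three blanks are present, absent ones read None.
- blank3: Steel gear blank, a ring of outer diameter 46 mm, bore 26 mm, 8 mm thick, the same either way up, lying flat in the box at the start. Origin: its centre; z along its bore. Two or three blanks are present, absent ones read None.
- oil_bottle: White oil bottle with red spout, diameter 45 mm, 165 mm high, a bystander. Origin: centre of its underside.
- v_block: Steel V-block, 45 x 44 x 34 mm, a bystander. Origin: centre of its underside.
- calliper: Vernier calliper lying flat, 76 x 230 x 8 mm, a bystander. Origin: centre of its underside.
Mind the look-alikes: they are no part of the job. What is shaped like the mandrel but green is not meant.

How it is judged:
On the way, in this order (a step that is already met when the one before it is completed fails the run):
1. the collar and every blank are seated on the mandrel while the draw screw is still slack (less than 4 rad) (horizontal distance between each of collar, blank1, blank2, blank3 and mandrel below 0.003 m and z of collar in the frame of mandrel between 0.029 and 0.035 m and angle between the z axis of each of collar, blank1, blank2, blank3 and the z axis of mandrel, either way round below 0.08 rad and z of blank1 in the frame of mandrel between 0.04 and 0.061 m and z of blank2 in the frame of mandrel between 0.04 and 0.061 m and z of blank3 in the frame of mandrel between 0.04 and 0.061 m and value of joint draw_screw below 4 rad), for 0.2 s.
2. the draw screw is turned home with the stack in place (horizontal distance between each of collar, blank1, blank2, blank3 and mandrel below 0.003 m and z of collar in the frame of mandrel between 0.029 and 0.035 m and angle between the z axis of each of collar, blank1, blank2, blank3 and the z axis of mandrel, either way round below 0.08 rad and z of blank1 in the frame of mandrel between 0.04 and 0.061 m and z of blank2 in the frame of mandrel between 0.04 and 0.061 m and z of blank3 in the frame of mandrel between 0.04 and 0.061 m and value of joint draw_screw above 15.2 rad), for 0.2 s.
At the end, for the whole second after the job is handed in: Collar on the flange and every blank above it, flat (0.08 rad) and within 3 mm of the axis (centres 29-35 and 40-61 mm above the mandrel's underside), draw screw past 15.2 rad, box cover shut within 5 mm, all at rest (all of step 2 and value of joint box_cover below 0.005 m and linear speed of each of collar, blank1, blank2, blank3 below 0.02 m/s); the robot touches nothing.
It fails at once if the oil bottle is pushed more than 3 cm from its place (distance of oil_bottle from where it was at the start of the episode above 0.03 m).
It fails at once if the v block is pushed more than 3 cm from its place (distance of v_block from where it was at the start of the episode above 0.03 m).
It fails at once if the calliper is pushed more than 3 cm from its place (distance of calliper from where it was at the start of the episode above 0.03 m).
Of blank1, blank2, blank3 only 2 to 3 are there at a start; the rules pass over those that are not, and their reading is None.
At some moment in a run one of collar may be knocked a few centimetres aside while the robot is not near it.
Once in a run the grip may slacken for a moment while it holds something.
It also fails if it takes over 210 s, if anything falls off the work surface, if the arm or the gripper's body presses on something with over 40 N, if the wrist force passes 120 N, or if a joint passes its speed limit or range.

## Working session

There is one attempt and no reset: what is moved stays moved. The work goes in short steps, Python scripts to look and compute and a shell command to move; the robot and the scene stay as the last step left them, time stands still between calls to the robot, and variables do not carry over. Pictures are saved under pics/ and viewed, at most 14 in all, crops included, and the job is handed in when it is done.

```bash
ls; mkdir -p pics
cat > h.py <<'E'
import numpy as np, cv2
from bench import read_state, read_camera
def snap(name, fn=None):
    c=read_camera(name)
    if fn: cv2.imwrite('pics/'+fn, c['pixels'][:,:,::-1])
    return c
def pts(c):  # world points per pixel (pinhole)
    K=c['intrinsics'];v,u=np.mgrid[:480,:640]
    z=c['z_map'];P=np.stack([(u-K[0,2])/K[0,0]*z,(v-K[1,2])/K[1,1]*z,z],-1)
    return (P-c['t'])@c['R']
def onplane(c,u,v,h):  # world point of pixel at height h
    K=c['intrinsics'];d=c['R'].T@np.array([(u-K[0,2])/K[0,0],(v-K[1,2])/K[1,1],1.]);o=-c['R'].T@c['t']
    return o+d*(h-o[2])/d[2]
E
python3 - <<'E'
from h import *
c=snap('top','top1.png'); print(c['intrinsics'],c['R'],c['t']); np.savez('top1.npz',**c)
c=snap('scene','scene1.png'); np.savez('scene1.npz',**c);print(read_state())
E
```

```text
pics
[[480.65192255   0.         318.78801926]
 [  0.         480.65192255 235.00765638]
 [  0.           0.           1.        ]] [[-0.0152142  -0.99986452  0.00628209]
 [-0.97640218  0.01350298 -0.21553757]
 [ 0.21542354 -0.00941308 -0.97647534]] [-0.12368334  0.62245697  1.21996497]
{'t': 0.1, 'qpos': array([-1.35816982e+00,  2.17705449e-01,  1.61480892e+00,  1.43949173e-06,
        1.31133097e+00, -1.12206499e-01]), 'joint_vel': array([-4.00980573e-05, -6.88012931e-04, -4.56768418e-03,  3.16848175e-05,
        7.46622399e-05, -8.22618394e-04]), 'tau': array([-2.72385960e-04, -3.98074365e+01, -3.04967952e+01, -1.80197317e-04,
        4.30568805e-03,  2.06332146e-06]), 'eef_pos': array([ 0.19932538, -0.59156206,  0.23006388]), 'orientation': array([-3.09802721e+00, -5.07641752e-01,  1.75286650e-04]), 'ft_force': array([ 0.81443348, -0.2412859 ,  0.17714598]), 'torque': array([-0.05024578, -0.0070662 , -0.03739735]), 'grasp_force': 0.0, 'opening': 0.9977440383753835}
```

View pics/top1.png

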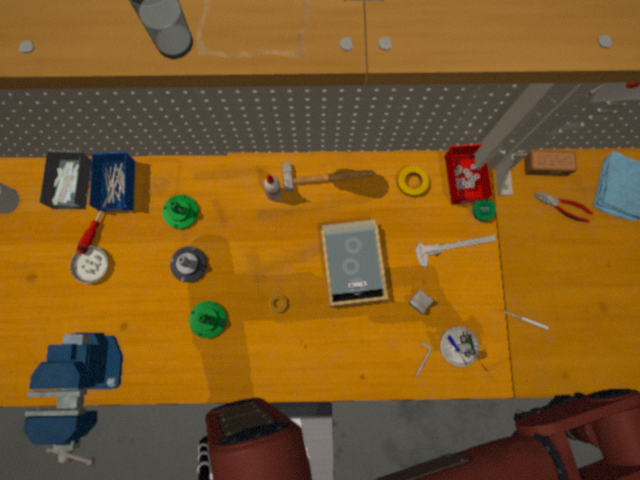

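View pics/scene1.png

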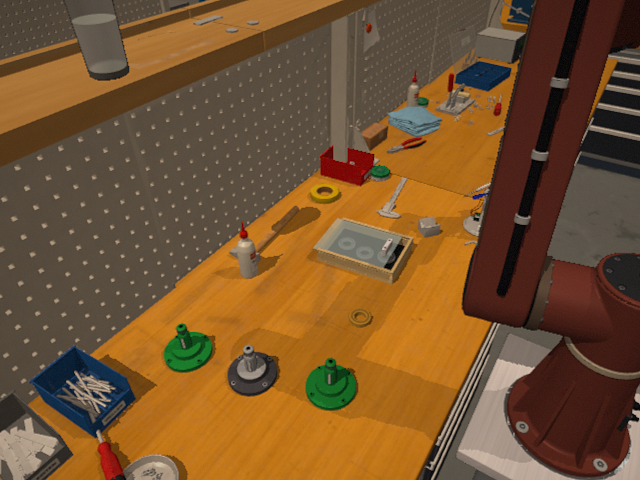

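The top picture shows the mandrel at (188,264), collar at (278,304), box around (355,262), pull near (357,285) and blanks at (350,245) and (351,267), with perhaps a third near the pull. Green decoys stand at (181,211) and (208,320). The scene picture agrees.

Run:
```python
from h import *
c=dict(np.load('top1.npz'));P=pts(c)
for n,u,v,h in [('mandrel',188,264,.03),('collar',278.5,303.5,.012),('box',355,262,.03),('pull',357,285,.056),('b1',350,245,.015),('b2',351,267,.015),('bottle',271,188,.1),('vb',422,302,.03)]:
    print(n,onplane(c,u,v,h).round(3),P[v if isinstance(v,int) else int(v),int(u)].round(3))
im=c['pixels'][:,:,::-1]
a=cv2.resize(im[210:315,310:400],None,fx=5,fy=5,interpolation=cv2.INTER_CUBIC)
b=cv2.resize(im[240:290,160:210],None,fx=5,fy=5,interpolation=cv2.INTER_CUBIC)
d=cv2.resize(im[285:320,260:310],None,fx=5,fy=5,interpolation=cv2.INTER_CUBIC)
o=np.zeros((525,700,3),np.uint8);o[:,:450]=a;o[:250,450:]=b;o[250:425,450:]=d;cv2.imwrite('pics/crop1.png',o)
# collar: brass on height
m=(P[...,2]>.006)&(P[...,2]<.03)&(abs(P[...,0]-.42)<.25)
for u0,v0 in [(278,304)]:
    s=m[v0-12:v0+12,u0-12:u0+12];q=P[v0-12:v0+12,u0-12:u0+12][s];print('collar pts',len(q),q.mean(0),np.ptp(q,0))
# mandrel top & flange
q=P[245:285,165:212].reshape(-1,3)
for lo,hi in [(.006,.016),(.02,.03),(.06,.1)]:
    s=q[(q[:,2]>lo)&(q[:,2]<hi)];print(lo,len(s),((s.max(0)+s.min(0))/2).round(4),np.ptp(s,0).round(3),np.median(s[:,2]))
```

```text
mandrel [0.553 0.224 0.03 ] [0.55  0.219 0.048]
collar [ 0.444 -0.021  0.012] [ 0.447 -0.018 -0.006]
box [ 0.552 -0.231  0.03 ] [ 0.551 -0.23   0.036]
pull [ 0.486 -0.232  0.056] [ 0.486 -0.231  0.063]
b1 [ 0.603 -0.22   0.015] [ 0.598 -0.218  0.038]
b2 [ 0.541 -0.221  0.015] [ 0.538 -0.219  0.035]
bottle [ 0.744 -0.007  0.1  ] [ 0.743 -0.007  0.103]
vb [ 0.441 -0.407  0.03 ] [ 0.442 -0.409  0.02 ]
collar pts 199 [ 0.44436203 -0.01747842  0.01274379] [0.05490777 0.05212619 0.01653841]
0.006 502 [0.556  0.2318 0.011 ] [0.111 0.129 0.01 ] 0.012975452256582837
0.02 258 [0.5534 0.2291 0.0251] [0.08  0.089 0.01 ] 0.026147472265380355
0.06 83 [0.5559 0.228  0.0751] [0.022 0.021 0.03 ] 0.08396499134793281
```

View pics/crop1.png

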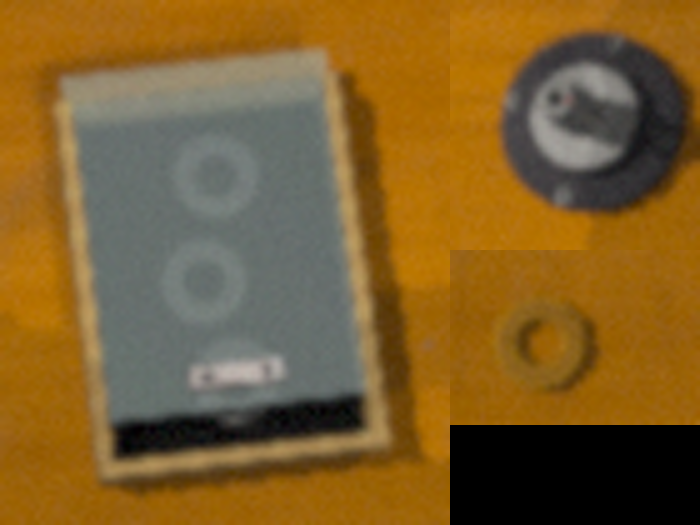

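Three blanks are there (the third lies under the pull), the box yaw is about +0.1 rad and the cover is slightly open. I'll go above the collar first and look with the wrist camera.

```bash
cat >> h.py <<'E'
def fpts(c):  # wrist fisheye world points
    K=c['intrinsics'];v,u=np.mgrid[:480,:640]
    x=(u-K[0,2])/K[0,0];y=(v-K[1,2])/K[1,1];r=np.hypot(x,y)+1e-9
    k=np.tan(np.minimum(r,1.4))/r;z=c['z_map']
    return (np.stack([x*k*z,y*k*z,z],-1)-c['t'])@c['R']
def fray(c,u,v,h):  # wrist pixel(s) -> world at height h
    u=np.asarray(u,float);v=np.asarray(v,float)
    K=c['intrinsics'];x=(u-K[0,2])/K[0,0];y=(v-K[1,2])/K[1,1];r=np.hypot(x,y)+1e-9
    d=np.stack([np.sin(r)*x/r,np.sin(r)*y/r,np.cos(r)],-1)@c['R'];o=-c['R'].T@c['t']
    return o+d*((h-o[2])/d[...,2])[...,None]
def circ(q,lo,hi,c0,r):  # blob near c0
    s=q[(q[:,2]>lo)&(q[:,2]<hi)&(np.hypot(q[:,0]-c0[0],q[:,1]-c0[1])<r)]
    (x,y),R=cv2.minEnclosingCircle(s[:,:2].astype(np.float32)) 
    return len(s),np.round([x,y,R,np.median(s[:,2])],4),s.mean(0).round(4)
E
python3 -m pendant '[[[40,90,0,0,0,-3,1],[60,140,0,0,0,-9,1],[80,190,0,0,0,-18,1],[100,240,0,0,0,-18.6,1],[125,290,0,0,0,-18.6,1],[145,340,0,0,0,-18.6,1],[170,390,0,0,0,-18.6,1],[190,440,0,0,0,-18.6,1],[210,490,0,0,0,-18.6,1],[230,540,0,0,0,-18.6,1],[245,572,0,0,0,-18.6,1],[245,572,0,0,0,-18.6,1],[245,572,0,0,0,-18.6,1],[245,572,0,0,0,-18.6,1],[245,572,0,0,0,-18.6,1],[245,572,0,0,0,-18.6,1]]]' 40
python3 - <<'E'
from h import *
c=snap('wrist','w1.png');P=fpts(c);np.savez('w1.npz',**c)
print(c['intrinsics'],c['R'],c['t'])
print(circ(P.reshape(-1,3),.008,.02,(.444,-.019),.04))
t=snap('top','top2.png');np.savez('top2.npz',**t)
E
```

```text
t: 1.7
eef_pos: [0.4439, -0.0213, 0.2309]
orientation: [3.141, -0.002, -0.001]
ft_force: [0.5, 0.0, -0.2]
opening: 1.0
grasp_force: 0.0
[[371.64829954   0.         323.15210221]
 [  0.         371.64829954 240.39340296]
 [  0.           0.           1.        ]] [[-8.68273855e-04 -9.99999620e-01  8.35275759e-05]
 [-9.48261402e-01  8.49870036e-04  3.17489515e-01]
 [-3.17489465e-01  1.96461869e-04 -9.48261779e-01]] [-0.02072602  0.38011124  0.52061227]
(1387, array([ 0.4473, -0.017 ,  0.0252,  0.0116]), array([ 0.4478, -0.0169,  0.0115]))
```

View pics/w1.png

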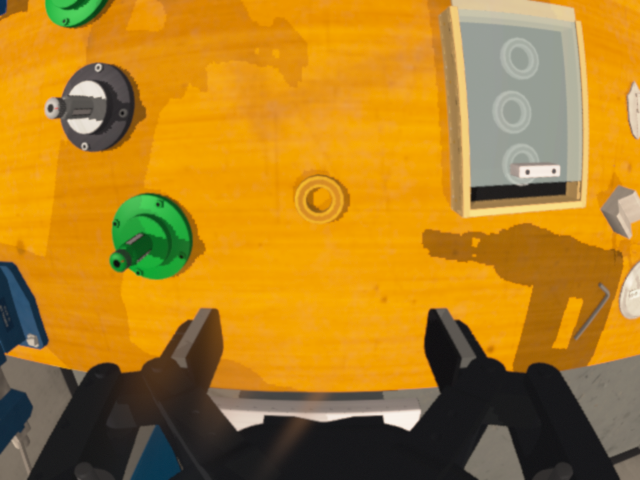

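The wrist picture shows the collar at (320,199), mandrel at (85,107), box with three blanks at (519,60), (512,112), (522,163), and the pull at (536,171). The collar fit has R 25.2 mm and top 11.6 mm, which agrees with its sizes. Grasp it.

```bash
python3 -m pendant '[[[3.4,4.3,-50,0,0,0,1],[3.4,4.3,-100,0,0,0,1],[3.4,4.3,-150,0,0,0,1],[3.4,4.3,-190,0,0,0,1],[3.4,4.3,-215,0,0,0,1],[3.4,4.3,-229,0,0,0,1],[3.4,4.3,-229,0,0,0,1],[3.4,4.3,-229,0,0,0,-1],[3.4,4.3,-229,0,0,0,-1],[3.4,4.3,-229,0,0,0,-1],[3.4,4.3,-229,0,0,0,-1],[3.4,4.3,-229,0,0,0,-1],[3.4,4.3,-229,0,0,0,-1],[3.4,4.3,-229,0,0,0,-1]]]' 60
python3 - <<'E'
from h import *
c=dict(np.load('w1.npz'));P=fpts(c).reshape(-1,3)
for lo,hi in [(.008,.016),(.022,.03),(.075,.095)]: print('mandrel',circ(P,lo,hi,(.553,.226),.06))
b=P[(P[:,2]>.034)&(P[:,2]<.042)&(abs(P[:,0]-.55)<.15)&(abs(P[:,1]+.23)<.11)]
print(cv2.minAreaRect((b[:,:2]*1000).astype(np.float32)),len(b),np.median(b[:,2]))
E
```

```text
t: 3.2
eef_pos: [0.4494, -0.0167, 0.0047]
orientation: [3.14, 0.001, 0.004]
ft_force: [-2.7, -1.2, 8.0]
opening: 0.546
grasp_force: 60.0
mandrel (2767, array([0.5583, 0.23  , 0.0506, 0.0129]), array([0.5568, 0.2172, 0.0128]))
mandrel (1365, array([0.5582, 0.2303, 0.0308, 0.0257]), array([0.5573, 0.2228, 0.0257]))
mandrel (349, array([0.5581, 0.2296, 0.011 , 0.0839]), array([0.558 , 0.2271, 0.0828]))
((554.115234375, -224.42794799804688), (220.85324096679688, 157.63829040527344), 5.7260661125183105) 8261 0.03502403704584547
```

```bash
python3 -m pendant '[[[0,0,40,0,0,0,-1],[0,0,80,0,0,0,-1],[0,0,130,0,0,0,-1],[10,20,160,0,0,0,-1],[30,60,160,0,0,0,-1],[50,100,160,0,0,0,-1],[70,145,160,0,0,0,-1],[90,190,160,0,0,0,-1],[100,220,160,0,0,0,-1],[105,236,160,0,0,0,-1],[111,247,160,0,0,0,-1],[111,247,160,0,0,0,-1],[111,247,160,0,0,0,-1],[111,247,160,0,0,0,-1]]]'
python3 - <<'E'
from h import *
s=read_state();e=s['eef_pos'];print(e)
c=snap('wrist','w2.png');P=fpts(c).reshape(-1,3);np.savez('w2.npz',**c)
for lo,hi in [(.008,.016),(.022,.03),(.075,.095)]: print('mandrel',circ(P,lo,hi,(.558,.230),.06))
z=np.histogram(P[(np.hypot(P[:,0]-e[0],P[:,1]-e[1])<.03)&(P[:,2]>.1),2],bins=20);print(z)
E
```

```text
t: 4.6
eef_pos: [0.5585, 0.2295, 0.1622]
orientation: [3.141, -0.002, -0.001]
ft_force: [0.4, -0.4, -0.9]
opening: 0.543
grasp_force: 61.7
[0.55849035 0.22951146 0.16217734]
mandrel (5933, array([0.5588, 0.2307, 0.0504, 0.0131]), array([0.5683, 0.2304, 0.013 ]))
mandrel (2955, array([0.5587, 0.2305, 0.0304, 0.0258]), array([0.5651, 0.2306, 0.0258]))
mandrel (839, array([0.5589, 0.2306, 0.0107, 0.0845]), array([0.5607, 0.2306, 0.0837]))
(array([ 531, 1010, 6494,  335,  397,  421,  471,  520,  924,  173,  248,
        388,  131,  426, 1466, 2501, 3310, 3680, 3322, 2110]), array([0.15653326, 0.16188288, 0.1672325 , 0.17258212, 0.17793175,
       0.18328137, 0.18863099, 0.19398061, 0.19933023, 0.20467985,
       0.21002947, 0.21537909, 0.22072871, 0.22607834, 0.23142796,
       0.23677758, 0.2421272 , 0.24747682, 0.25282644, 0.25817606,
       0.26352568]))
```

View pics/w2.png

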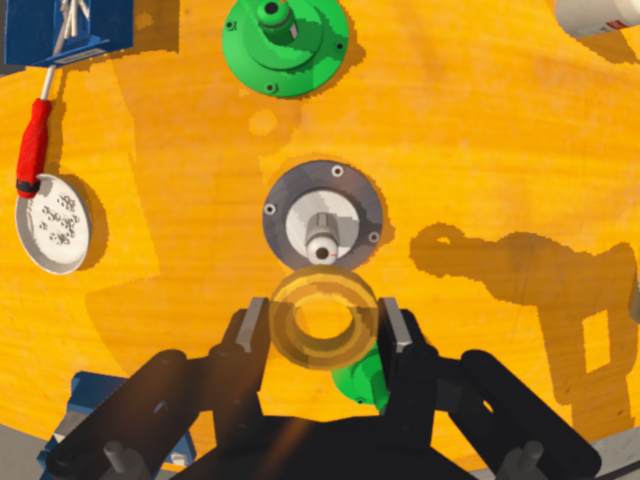

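The wrist picture shows the collar held level at (323,318) between the pads, with the mandrel at (322,215) and its screw at (322,250) ahead of it. Next I'll fit the collar's position in the hand.

Run:
```python
from h import *
c=dict(np.load('w2.npz'));P=fpts(c);col=c['pixels'].astype(int)
m=(P[...,2]>.164)&(P[...,2]<.176)&(col[...,0]-col[...,2]>50)
print(circ(P[m],.164,.176,(.558,.23),.035)); 
q=P[m];q=q[np.hypot(q[:,0]-.558,q[:,1]-.23)<.035]
print('ext',q.min(0),q.max(0),np.percentile(q[:,2],[10,90]))
# tilt
A=np.c_[q[:,:2]-q[:,:2].mean(0),np.ones(len(q))];print(np.linalg.lstsq(A,q[:,2],rcond=None)[0])
```

```text
(7238, array([0.5653, 0.23  , 0.034 , 0.1689]), array([0.5596, 0.2301, 0.1688]))
ext [0.53140922 0.19610704 0.16400723] [0.58193266 0.26398634 0.17597286] [0.1673892  0.16983594]
[-0.00784019  0.01071928  0.16878217]
```

Run:
```python
from h import *
from scipy.optimize import least_squares
c=dict(np.load('w2.npz'));P=fpts(c);col=c['pixels'].astype(int)
m=((abs(P[...,2]-.1688)<.0018)&(col[...,0]-col[...,2]>50)&(np.hypot(P[...,0]-.558,P[...,1]-.23)<.032)).astype(np.uint8)
m=cv2.morphologyEx(m,cv2.MORPH_OPEN,np.ones((3,3)))
q=P[m>0]
a=np.arctan2(q[:,1]-.23,q[:,0]-.558);r=np.hypot(q[:,0]-.558,q[:,1]-.23)
for k in range(-12,12):
    s=(a>=k*np.pi/12)&(a<(k+1)*np.pi/12)
    if s.sum()>10: print(k*15+7,s.sum(),(np.percentile(r[s],[2,98])*1e3).round(1))
```

```text
-173 244 [14.7 25.9]
-158 236 [14.6 25.5]
-143 245 [14.1 25.4]
-128 244 [14.2 25.2]
-113 232 [14.5 24.8]
-98 237 [13.7 23.7]
-83 254 [13.5 23.8]
-68 270 [13.3 24.1]
-53 293 [13.  23.9]
-38 290 [12.7 23.6]
-23 293 [12.7 23.4]
-8 294 [12.1 23.1]
7 304 [12.3 23.1]
22 300 [12.5 23.3]
37 286 [12.5 23.2]
52 273 [12.3 23.3]
67 279 [12.9 25.8]
82 238 [12.9 23.2]
97 219 [13.2 22.8]
112 252 [13.2 24.4]
127 242 [13.6 24.8]
142 230 [14.  24.9]
157 221 [14.4 25.2]
172 239 [14.7 25.7]
```

```bash
python3 -m pendant '[[[2.1,0.9,0,0,0,0,-1],[2.1,0.9,-40,0,0,0,-1],[2.1,0.9,-60,0,0,0,-1],[2.1,0.9,-66,0,0,0,-1],[2.1,0.9,-72,0,0,0,-1],[2.1,0.9,-78,0,0,0,-1],[2.1,0.9,-84,0,0,0,-1],[2.1,0.9,-88,0,0,0,-1],[2.1,0.9,-92,0,0,0,-1],[2.1,0.9,-96,0,0,0,-1],[2.1,0.9,-100,0,0,0,-1],[2.1,0.9,-100,0,0,0,-1]]]'
```

```text
t: 5.85
eef_pos: [0.5606, 0.2314, 0.0616]
orientation: [3.141, 0.0, -0.001]
ft_force: [0.6, -1.2, -1.6]
opening: 0.54
grasp_force: 61.8
```

```bash
python3 -m pendant '[[[0,0,-10,0,0,0,-1],[0,0,-20,0,0,0,-1],[0,0,-25,0,0,0,-1],[0,0,-28,0,0,0,-1],[0,0,-28,0,0,0,-1],[0,0,-28,0,0,0,0.5],[0,0,-28,0,0,0,0.5],[0,0,-28,0,0,0,0.5],[0,0,-28,0,0,0,0.6],[0,0,0,0,0,0,0.6],[0,0,50,0,0,0,0.6],[0,0,100,0,0,0,0.6],[0,0,110,0,0,0,0.6],[0,0,110,0,0,0,0.6]]]'
python3 - <<'E'
from h import *
e=read_state()['eef_pos'];print(e)
c=snap('wrist','w3.png');P=fpts(c);np.savez('w3.npz',**c);col=c['pixels'].astype(int)
q=P[(col[...,0]-col[...,2]>50)&(P[...,2]>.02)]
print(circ(q,.03,.045,(.559,.23),.04)); print(circ(P.reshape(-1,3),.022,.03,(.559,.23),.04),circ(P.reshape(-1,3),.075,.095,(.559,.23),.04))
# box from this or the top camera
t=dict(np.load('top2.npz'));Q=pts(t);print('pull',)
b=Q[(Q[...,2]>.03)&(Q[...,2]<.046)&(abs(Q[...,0]-.55)<.15)&(abs(Q[...,1]+.22)<.11)]
print(cv2.minAreaRect((b[:,:2]*1000).astype(np.float32)))
E
```

```text
t: 7.25
eef_pos: [0.5635, 0.2329, 0.1766]
orientation: [-3.139, -0.0, -0.012]
ft_force: [-1.2, -0.4, -0.3]
opening: 0.799
grasp_force: 0.0
[0.56353399 0.23285389 0.17655974]
(1723, array([0.5585, 0.2309, 0.0252, 0.0375]), array([0.5648, 0.2313, 0.0373]))
(989, array([0.5585, 0.2309, 0.0303, 0.0257]), array([0.5705, 0.2296, 0.0257])) (743, array([0.5588, 0.231 , 0.0106, 0.0845]), array([0.5604, 0.2307, 0.0837]))
pull
((552.3176879882812, -225.07339477539062), (222.27981567382812, 156.6564483642578), 5.710248947143555)
```

View pics/w3.png

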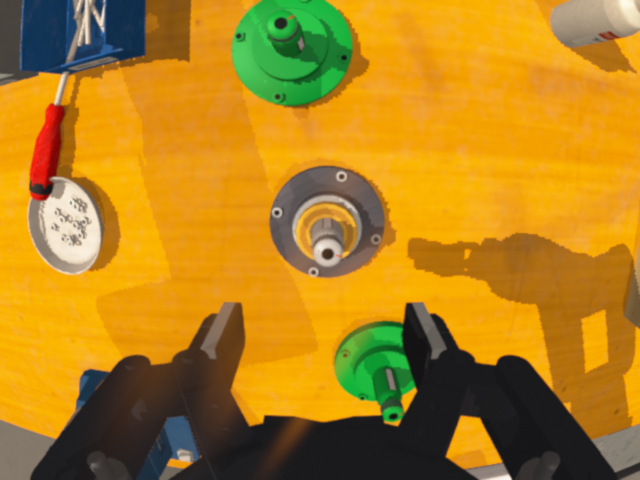

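The collar sits at (327,225) on the flange: its top is at 37.5 mm and its centre within 0.5 mm of the axis. Now to the cover pull, which needs a closing line along the box's x.

```bash
python3 -m pendant '[[[-10,-45,20,0,0,8,0.6],[-20,-90,20,0,0,16,0.6],[-30,-135,20,0,0,24,0.6],[-40,-180,20,0,0,32,0.6],[-50,-225,20,0,0,40,0.6],[-60,-270,20,0,0,48,0.2],[-70,-315,20,0,0,56,0],[-80,-360,20,0,0,64,0],[-85,-405,20,0,0,72,0],[-90,-445,20,0,0,80,0],[-90,-451,20,0,0,88,0],[-90,-451,20,0,0,95.7,0],[-90,-451,20,0,0,95.7,0],[-90,-451,20,0,0,95.7,0],[-90,-451,20,0,0,95.7,0]]]'
python3 - <<'E'
from h import *
e=read_state();print(e['eef_pos'],e['qpos'].round(2))
c=snap('wrist','w4.png');P=fpts(c).reshape(-1,3);np.savez('w4.npz',**c)
def rect(q):print((cv2.minAreaRect((q[:,:2]*1000).astype(np.float32))),len(q),np.median(q[:,2]))
for P in (P,fpts(dict(np.load('w1.npz'))).reshape(-1,3)):
    w=abs(P[:,0]-.55)<.15
    q=P[(P[:,2]>.049)&(P[:,2]<.062)&(abs(P[:,0]-.485)<.05)&(abs(P[:,1]+.22)<.06)];rect(q)
    q=P[(P[:,2]>.0365)&(P[:,2]<.042)&w&(abs(P[:,1]+.225)<.105)];rect(q)
E
```

```text
t: 8.8
eef_pos: [0.4704, -0.2182, 0.191]
orientation: [-2.108, -2.326, 0.001]
ft_force: [-0.3, -0.4, -0.8]
opening: 0.5
grasp_force: 0.0
[ 0.47036864 -0.21820709  0.19097404] [-0.57  0.03  1.9   0.    1.21 -0.67]
((489.681396484375, -230.54904174804688), (12.328513145446777, 50.259437561035156), 4.532766819000244) 943 0.055281002874132866
((546.5352783203125, -225.38946533203125), (205.74070739746094, 156.00013732910156), 5.621428489685059) 4317 0.03743945160471411
((489.7615051269531, -230.22616577148438), (12.722549438476562, 50.025882720947266), 5.6961350440979) 539 0.0552258858970841
((546.6746826171875, -224.98876953125), (205.7321319580078, 157.2145538330078), 5.70585823059082) 3059 0.0374878381600915
```

View pics/w4.png

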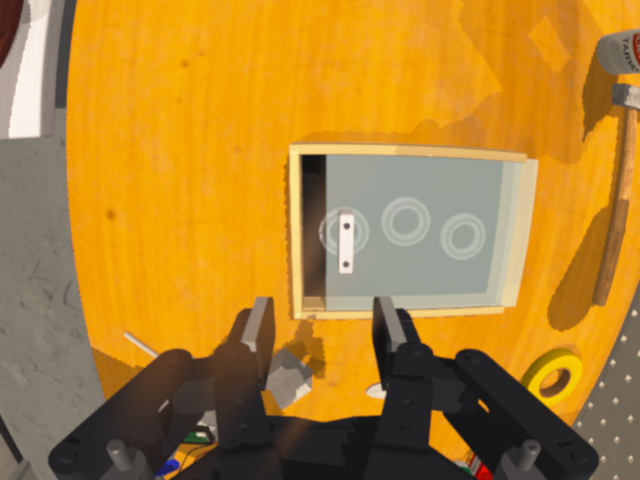

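The picture shows the pull at (346,241), the cover's front edge at column 326, the front wall at 295 (so the cover is ~2 cm open), and blanks at (343,232), (406,221) and (462,236). The box rectangle, 206 x 156 mm, and the bar, 12 x 50 mm, fit what they must be.

```bash
python3 -m pendant '[[[19.3,-12.2,-50,0,0,0,0],[19.3,-12.2,-90,0,0,0,0],[19.3,-12.2,-110,0,0,0,0],[19.3,-12.2,-110,0,0,0,0],[19.3,-12.2,-110,0,0,0,0],[19.3,-12.2,-110,0,0,0,0]]]' 40
```

```text
t: 9.45
eef_pos: [0.4919, -0.2321, 0.0844]
orientation: [2.105, 2.326, 0.001]
ft_force: [0.2, 0.1, 0.5]
opening: 0.498
grasp_force: 0.0
```

```bash
python3 -m pendant '[[[-2,1.7,-30,0,0,0,0],[-2,1.7,-44,0,0,0,0],[-2,1.7,-44,0,0,0,0],[-2,1.7,-44,0,0,0,-1],[-2,1.7,-44,0,0,0,-1],[-2,1.7,-44,0,0,0,-1],[-2,1.7,-44,0,0,0,-1],[-2,1.7,-44,0,0,0,-1],[-2,1.7,-44,0,0,0,-1]]]' 40
```

```text
t: 10.35
eef_pos: [0.4894, -0.2303, 0.0398]
orientation: [2.106, 2.327, 0.001]
ft_force: [-0.4, 1.3, 6.6]
opening: 0.127
grasp_force: 41.8
```

```bash
python3 -m pendant '[[[10,1,1,0,0,0,-1],[24.9,2.5,1,0,0,0,-1],[44.8,4.5,1,0,0,0,-1],[64.7,6.5,1,0,0,0,-1],[84.6,8.4,1,0,0,0,-1],[104.5,10.4,1,0,0,0,-1],[124.4,12.4,1,0,0,0,-1],[139.3,13.9,1,0,0,0,-1],[147.3,14.7,1,0,0,0,-1],[151.3,15.1,1,0,0,0,-1],[155.3,15.5,1,0,0,0,-1],[155.3,15.5,1,0,0,0,-1],[155.3,15.5,1,0,0,0,-1]]]'
```

```text
t: 11.65
eef_pos: [0.6444, -0.2149, 0.0399]
orientation: [2.106, 2.327, 0.001]
ft_force: [2.5, -3.4, 1.4]
opening: 0.128
grasp_force: 41.3
```

```bash
python3 -m pendant '[[[0,0,0,0,0,0,0],[0,0,0,0,0,0,0],[0,0,0,0,0,0,0],[0,0,40,0,0,0,0],[0,0,80,0,0,-8,0],[-30,0,120,0,0,-16,0.6],[-60,-10,150,0,0,-24,0.6],[-90,-15,170,0,0,-32,0.6],[-114,-15,170,0,0,-40,0.6],[-114,-15,170,0,0,-48,0.6],[-114,-15,170,0,0,-56,0.6],[-114,-15,170,0,0,-64,0.6],[-114,-15,170,0,0,-72,0.6],[-114,-15,170,0,0,-80,0.6],[-114,-15,170,0,0,-88,0.6],[-114,-15,170,0,0,-90,0.6],[-114,-15,170,0,0,-90,0.6],[-114,-15,170,0,0,-90,0.6]]]'
python3 - <<'E'
from h import *
e=read_state();print(e['eef_pos'],e['qpos'].round(2))
c=snap('wrist','w5.png');P=fpts(c);np.savez('w5.npz',**c);q=P.reshape(-1,3)
C=np.array([.5466,-.2252]);a=np.radians(5.7);R=np.array([[np.cos(a),np.sin(a)],[-np.sin(a),np.cos(a)]])
bx=(P[...,:2]-C)@R.T
m=((P[...,2]>.011)&(P[...,2]<.0185)&(abs(bx[...,0])<.09)&(abs(bx[...,1])<.065)).astype(np.uint8)
m=cv2.morphologyEx(m,cv2.MORPH_OPEN,np.ones((3,3)))
n,l,s,_=cv2.connectedComponentsWithStats(m)
for k in range(1,n):
    if s[k,4]>80:
        p=P[l==k];(x,y),r=cv2.minEnclosingCircle(p[:,:2].astype(np.float32));print(s[k],round(x,4),round(y,4),round(r,4),np.median(p[:,2]),R@(np.array([x,y])-C))
E
```

```text
t: 13.45
eef_pos: [0.5292, -0.2287, 0.2088]
orientation: [-3.137, -0.158, 0.001]
ft_force: [0.5, 1.2, 0.5]
opening: 0.801
grasp_force: 0.0
[ 0.5292012  -0.2286527   0.20883112] [-0.53  0.14  1.75  0.    1.26  0.94]
[ 304  102   51   51 1358] 0.6049 -0.2263 0.0233 0.014449372021045133 [ 0.05794768 -0.00688888]
[ 290  167   49   47 1266] 0.5456 -0.218 0.0232 0.014577771461167205 [-0.00026056  0.00727085]
[ 302  225   46   45 1135] 0.4908 -0.2333 0.0232 0.014573227947580267 [-0.0563194  -0.00253735]
```

View pics/w5.png

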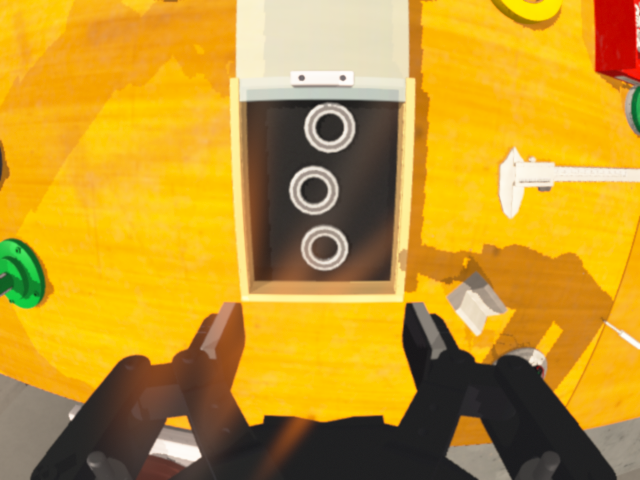

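The picture shows the open box with blanks at (329,128), (314,190) and (325,248), and the cover's pull at (322,78). All three fit R 23 mm with their tops at 14.5 mm. Take the front one first.

```bash
python3 -m pendant '[[[-38.4,-4.6,-50,0,0,0,0.6],[-38.4,-4.6,-100,0,0,0,0.6],[-38.4,-4.6,-150,0,0,0,0.6],[-38.4,-4.6,-180,0,0,0,0.6],[-38.4,-4.6,-196.5,0,0,0,0.6],[-38.4,-4.6,-196.5,0,0,0,0.6],[-38.4,-4.6,-196.5,0,0,0,0.6],[-38.4,-4.6,-196.5,0,0,0,-1],[-38.4,-4.6,-196.5,0,0,0,-1],[-38.4,-4.6,-196.5,0,0,0,-1],[-38.4,-4.6,-196.5,0,0,0,-1],[-38.4,-4.6,-196.5,0,0,0,-1]]]' 60
```

```text
t: 14.7
eef_pos: [0.4926, -0.2347, 0.0145]
orientation: [3.135, 0.157, 0.005]
ft_force: [0.5, 0.3, 0.0]
opening: 0.004
grasp_force: 0.0
```

The fingers shut above the blank because the tips sit higher while open. Open, correct by 2 mm and go lower.

```bash
python3 -m pendant '[[[-1.8,1.4,15,0,0,0,0.5],[-1.8,1.4,15,0,0,0,0.5],[-1.8,1.4,15,0,0,0,0.5],[-1.8,1.4,15,0,0,0,0.5],[-1.8,1.4,15,0,0,0,0.5],[-1.8,1.4,5,0,0,0,0.5],[-1.8,1.4,-5,0,0,0,0.5],[-1.8,1.4,-7,0,0,0,0.5],[-1.8,1.4,-7,0,0,0,0.5]]]' 60
python3 - <<'E'
from h import *
s=read_state();print(s['eef_pos'],s['opening'])
c=snap('wrist','w6.png');P=fpts(c).reshape(-1,3)
print(circ(P,.0115,.0185,(.4908,-.2333),.03))
E
```

```text
t: 15.6
eef_pos: [0.4883, -0.2317, 0.0044]
orientation: [-3.136, -0.156, 0.004]
ft_force: [-0.5, -0.1, -0.6]
opening: 0.749
grasp_force: 0.0
[ 0.48833677 -0.23167768  0.00437584] 0.7487840368858697
(5743, array([ 0.4906, -0.2369,  0.0266,  0.0145]), array([ 0.4931, -0.233 ,  0.0144]))
```

View pics/w6.png

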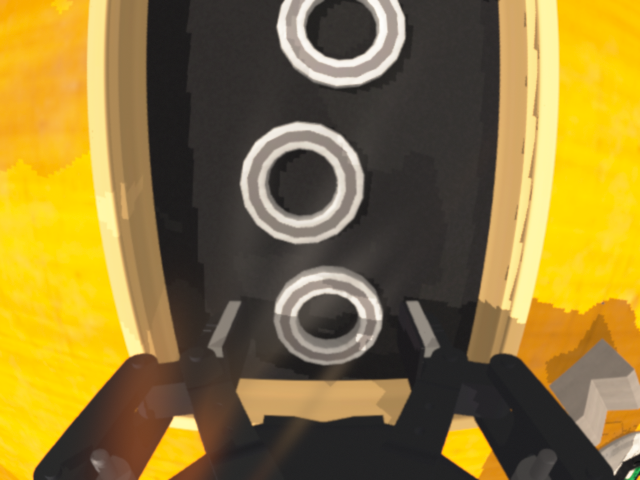

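The blank is at (328,316), unmoved and between the open fingers; close now.

```bash
python3 -m pendant '[[[1,-1,0,0,0,0,0],[1,-1,0,0,0,0,-1],[1,-1,0,0,0,0,-1],[1,-1,0,0,0,0,-1],[1,-1,0,0,0,0,-1],[1,-1,0,0,0,0,-1]]]' 60
```

```text
t: 16.25
eef_pos: [0.491, -0.2338, 0.0068]
orientation: [3.137, 0.156, 0.002]
ft_force: [-1.0, 0.1, 5.6]
opening: 0.495
grasp_force: 60.3
```

```bash
python3 -m pendant '[[[0,0,30,0,0,0,-1],[0,0,80,0,0,0,-1],[0,0,125,0,0,0,-1],[5,30,155,0,0,0,-1],[10,75,160,0,0,0,-1],[20,120,160,0,0,0,-1],[25,165,160,0,0,0,-1],[30,210,160,0,0,0,-1],[40,255,160,0,0,0,-1],[45,300,160,0,0,0,-1],[50,345,160,0,0,0,-1],[60,390,160,0,0,0,-1],[65,430,160,0,0,0,-1],[67,452,160,0,0,0,-1],[67.6,464,160,0,0,0,-1],[67.6,464,160,0,0,0,-1],[67.6,464,160,0,0,0,-1],[67.6,464,160,0,0,0,-1]]]'
cat >> h.py <<'E'
def held(c,e,top,r0=.023,rgb=None):  # ring held near TCP e: fit centre from the top-face outer/inner radii
    from scipy.optimize import least_squares
    P=fpts(c);q=P.reshape(-1,3);q=q[(np.hypot(q[:,0]-e[0],q[:,1]-e[1])<.03)]
    s=q[(abs(q[:,2]-top)<.012)&(abs(q[:,1]-e[1])<.02)]
    h,b=np.histogram(s[:,2],bins=24);z0=b[h.argmax()]+.0005
    s=s[abs(s[:,2]-z0)<.0018]
    ctr=np.array(e[:2])
    for _ in range(4):
        a=np.arctan2(s[:,1]-ctr[1],s[:,0]-ctr[0]);r=np.hypot(s[:,0]-ctr[0],s[:,1]-ctr[1]);rows=[]
        for k in np.arange(-180,180,15):
            w=(a>=np.radians(k))&(a<np.radians(k+15))
            if w.sum()>15: rows.append((np.radians(k+7.5),np.percentile(r[w],2)))
        A=np.array([[np.cos(t),np.sin(t),1] for t,_ in rows]);x=np.linalg.lstsq(A,np.array([v for _,v in rows]),rcond=None)[0]
        ctr=ctr+x[:2]
    return ctr.round(4),'bore r',x[2].round(4),'z',z0.round(4),len(rows),'outer',[np.percentile(s[:,0],1).round(4),np.percentile(s[:,0],99).round(4)]
E
cat > look.py <<'E'
from h import *
import sys
s=read_state();e=s['eef_pos'];print(e,s['opening'])
c=snap('wrist',sys.argv[1]+'.png');np.savez(sys.argv[1]+'.npz',**c)
print(held(c,e,e[2]+.006)); print(circ(fpts(c).reshape(-1,3),.022,.03,(.5586,.2309),.04),circ(fpts(c).reshape(-1,3),.075,.095,(.5586,.2309),.04))
E
python3 look.py w7; python3 -c "
from h import *
c=dict(np.load('w2.npz'));print(held(c,[.5585,.2295,.1622],.1685))"
```

```text
t: 18.05
eef_pos: [0.5579, 0.2292, 0.1656]
orientation: [3.137, 0.154, -0.001]
ft_force: [-0.2, -0.4, -1.1]
opening: 0.498
grasp_force: 61.1
[0.55788786 0.2292186  0.16556502] 0.4977496023131263
(array([0.5585, 0.2294]), 'bore r', np.float64(0.0133), 'z', np.float64(0.1736), 24, 'outer', [np.float64(0.537), np.float64(0.58)])
(1092, array([0.5587, 0.2305, 0.0304, 0.0257]), array([0.5707, 0.2298, 0.0257])) (854, array([0.5589, 0.2305, 0.0108, 0.0845]), array([0.5602, 0.2307, 0.0837]))
(array([0.557 , 0.2297]), 'bore r', np.float64(0.0133), 'z', np.float64(0.1691), 24, 'outer', [np.float64(0.5337), np.float64(0.5804)])
```

```bash
python3 -m pendant '[[[0.2,1.2,0,0,0,0,-1],[0.2,1.2,-40,0,0,0,-1],[0.2,1.2,-65,0,0,0,-1],[0.2,1.2,-73,0,0,0,-1],[0.2,1.2,-80,0,0,0,-1],[0.2,1.2,-87,0,0,0,-1],[0.2,1.2,-93,0,0,0,-1],[0.2,1.2,-98,0,0,0,-1],[0.2,1.2,-103,0,0,0,-1],[0.2,1.2,-108,0,0,0,-1],[0.2,1.2,-116,0,0,0,-1],[0.2,1.2,-122,0,0,0,-1],[0.2,1.2,-124,0,0,0,-1],[0.2,1.2,-124,0,0,0,-1]]]'
```

```text
t: 19.5
eef_pos: [0.5582, 0.2315, 0.0411]
orientation: [3.137, 0.157, -0.0]
ft_force: [2.3, -2.7, -3.0]
opening: 0.503
grasp_force: 61.1
```

```bash
python3 -m pendant '[[[0,0,0,0,0,0,0.5],[0,0,0,0,0,0,0.5],[0,0,0,0,0,0,0.5],[0,0,0,0,0,0,0.5],[0,0,40,0,0,0,0.5],[0,0,90,0,0,0,0.5],[0,0,130,0,0,0,0.5],[0,0,130,0,0,0,0.5],[0,0,130,0,0,0,0.5],[0,0,130,0,0,0,0.5]]]'
python3 - <<'E'
from h import *
print(read_state()['eef_pos'])
c=snap('wrist','w8.png');P=fpts(c).reshape(-1,3);np.savez('w8.npz',**c)
print(circ(P,.042,.052,(.5586,.2309),.035),circ(P,.034,.0405,(.5586,.2309),.035),circ(P,.07,.095,(.5586,.2309),.035))
E
```

```text
t: 20.5
eef_pos: [0.5569, 0.2317, 0.1703]
orientation: [3.137, 0.157, -0.004]
ft_force: [-0.4, 0.1, -1.0]
opening: 0.749
grasp_force: 0.0
[0.55692553 0.23167971 0.17029151]
(1552, array([0.5586, 0.231 , 0.0231, 0.0456]), array([0.5646, 0.2319, 0.0456])) (340, array([0.5582, 0.2311, 0.0251, 0.0371]), array([0.5715, 0.2327, 0.0371])) (841, array([0.5588, 0.2307, 0.0106, 0.0844]), array([0.5604, 0.2309, 0.0834]))
```

The first blank is seated, its top at 45.6 mm on the axis. Next blank, the middle one.

```bash
python3 -m pendant '[[[0,-40,0,0,0,0,0.5],[0,-85,0,0,0,0,0.5],[-2,-130,0,0,0,0,0.5],[-3,-175,0,0,0,0,0.5],[-4,-220,0,0,0,0,0.5],[-6,-265,0,0,0,0,0.5],[-8,-310,0,0,0,0,0.5],[-10,-355,0,0,0,0,0.5],[-12,-400,0,0,0,0,0.5],[-12,-435,-10,0,0,0,0.5],[-12,-449,-40,0,0,0,0.5],[-12,-449,-80,0,0,0,0.5],[-12,-449,-115,0,0,0,0.5],[-12,-449,-125,0,0,0,0.5],[-12,-449,-125,0,0,0,0.5],[-12,-449,-125,0,0,0,0.5],[-12,-449,-125,0,0,0,0.5]]]'
python3 - <<'E'
from h import *
e=read_state()['eef_pos'];print(e)
c=snap('wrist','w9.png');P=fpts(c);P=P[:330].reshape(-1,3)
for c0 in [(.5456,-.218),(.6049,-.2263)]:print(circ(P,.012,.0185,c0,.027))
E
```

```text
t: 22.25
eef_pos: [0.548, -0.2178, 0.0491]
orientation: [3.135, 0.157, 0.006]
ft_force: [0.1, 0.1, 0.0]
opening: 0.75
grasp_force: 0.0
[ 0.54803293 -0.21784796  0.04908034]
(3614, array([ 0.5465, -0.2181,  0.0232,  0.0146]), array([ 0.5477, -0.2177,  0.0145]))
(4554, array([ 0.6053, -0.2263,  0.0231,  0.0145]), array([ 0.6059, -0.2258,  0.0144]))
```

```bash
python3 -m pendant '[[[-1,0,-20,0,0,0,0.5],[-1,0,-35,0,0,0,0.5],[-1,0,-43.5,0,0,0,0.5],[-1,0,-43.5,0,0,0,0.5],[-1,0,-43.5,0,0,0,-1],[-1,0,-43.5,0,0,0,-1],[-1,0,-43.5,0,0,0,-1],[-1,0,-43.5,0,0,0,-1],[-1,0,-43.5,0,0,0,-1],[-1,0,-43.5,0,0,0,-1]]]' 60
```

```text
t: 23.3
eef_pos: [0.5468, -0.2179, 0.0054]
orientation: [3.136, 0.156, 0.005]
ft_force: [-0.3, -0.1, 5.5]
opening: 0.498
grasp_force: 63.3
```

Gripped. Carry it to the mandrel: dx +12, dy +449.

```bash
python3 -m pendant '[[[0,0,30,0,0,0,-1],[0,0,80,0,0,0,-1],[0,0,125,0,0,0,-1],[1,30,155,0,0,0,-1],[2,75,160,0,0,0,-1],[4,120,160,0,0,0,-1],[6,165,160,0,0,0,-1],[8,210,160,0,0,0,-1],[9,255,160,0,0,0,-1],[10,300,160,0,0,0,-1],[11,345,160,0,0,0,-1],[12,390,160,0,0,0,-1],[12,430,160,0,0,0,-1],[12,446,160,0,0,0,-1],[12,449,160,0,0,0,-1],[12,449,160,0,0,0,-1],[12,449,160,0,0,0,-1],[12,449,160,0,0,0,-1]]]'
python3 look.py w10
```

```text
t: 25.1
eef_pos: [0.5573, 0.2302, 0.1632]
orientation: [3.137, 0.153, -0.0]
ft_force: [0.6, -0.0, 1.0]
opening: 0.5
grasp_force: 61.3
[0.55733324 0.23020586 0.16321412] 0.49959509577439215
(array([0.5577, 0.2304]), 'bore r', np.float64(0.0132), 'z', np.float64(0.1724), 24, 'outer', [np.float64(0.5362), np.float64(0.5794)])
(1083, array([0.5587, 0.2305, 0.0305, 0.0257]), array([0.5713, 0.2306, 0.0257])) (856, array([0.5586, 0.2305, 0.0109, 0.0845]), array([0.5604, 0.2308, 0.0838]))
```

```bash
python3 -m pendant '[[[1,0.3,0,0,0,0,-1],[1,0.3,-40,0,0,0,-1],[1,0.3,-63,0,0,0,-1],[1,0.3,-71,0,0,0,-1],[1,0.3,-78,0,0,0,-1],[1,0.3,-85,0,0,0,-1],[1,0.3,-91,0,0,0,-1],[1,0.3,-96,0,0,0,-1],[1,0.3,-101,0,0,0,-1],[1,0.3,-107,0,0,0,-1],[1,0.3,-112,0,0,0,-1],[1,0.3,-115,0,0,0,-1],[1,0.3,-115,0,0,0,-1],[1,0.3,-115,0,0,0,0.5],[1,0.3,-115,0,0,0,0.5],[1,0.3,-115,0,0,0,0.5],[1,0.3,-115,0,0,0,0.5],[1,0.3,-75,0,0,0,0.5],[1,0.3,-30,0,0,0,0.5],[1,0.3,5,0,0,0,0.5]]]'
python3 - <<'E'
from h import *
s=read_state();print(s['eef_pos'])
c=snap('wrist','w11.png');P=fpts(c).reshape(-1,3);np.savez('w11.npz',**c)
print(circ(P,.049,.062,(.5586,.2309),.035),circ(P,.07,.095,(.5586,.2309),.035))
E
```

```text
t: 27.15
eef_pos: [0.5587, 0.2327, 0.1708]
orientation: [-3.137, -0.157, -0.003]
ft_force: [1.2, -0.1, -0.0]
opening: 0.746
grasp_force: 0.0
[0.5586686  0.23265516 0.17075245]
(1800, array([0.5584, 0.2311, 0.0233, 0.0536]), array([0.5635, 0.2317, 0.0538])) (820, array([0.559 , 0.2308, 0.0107, 0.0845]), array([0.5604, 0.2309, 0.0835]))
```

Second blank seated, its top at 53.6 mm. Now the third.

```bash
python3 -m pendant '[[[5,-40,0,0,0,0,0.5],[10,-85,0,0,0,0,0.5],[15,-130,0,0,0,0,0.5],[20,-175,0,0,0,0,0.5],[25,-220,0,0,0,0,0.5],[30,-265,0,0,0,0,0.5],[35,-310,0,0,0,0,0.5],[40,-355,0,0,0,0,0.5],[45,-400,0,0,0,0,0.5],[46.5,-440,-10,0,0,0,0.5],[46.5,-457,-40,0,0,0,0.5],[46.5,-457,-80,0,0,0,0.5],[46.5,-457,-110,0,0,0,0.5],[46.5,-457,-120,0,0,0,0.5],[46.5,-457,-120,0,0,0,0.5],[46.5,-457,-120,0,0,0,0.5],[46.5,-457,-120,0,0,0,0.5]]]'
python3 - <<'E'
from h import *
e=read_state()['eef_pos'];print(e)
c=snap('wrist','w12.png');P=fpts(c);P=P[:330].reshape(-1,3)
print(circ(P,.012,.0185,(.6049,-.2263),.027))
E
```

```text
t: 28.9
eef_pos: [0.6067, -0.2255, 0.051]
orientation: [3.135, 0.157, 0.007]
ft_force: [-0.3, 0.8, -0.1]
opening: 0.752
grasp_force: 0.0
[ 0.6067403  -0.22551025  0.05102889]
(3152, array([ 0.6053, -0.2264,  0.0231,  0.0146]), array([ 0.6046, -0.2264,  0.0145]))
```

```bash
python3 -m pendant '[[[-1,-0.8,-20,0,0,0,0.5],[-1,-0.8,-37,0,0,0,0.5],[-1,-0.8,-45.5,0,0,0,0.5],[-1,-0.8,-45.5,0,0,0,0.5],[-1,-0.8,-45.5,0,0,0,-1],[-1,-0.8,-45.5,0,0,0,-1],[-1,-0.8,-45.5,0,0,0,-1],[-1,-0.8,-45.5,0,0,0,-1],[-1,-0.8,-45.5,0,0,0,-1],[-1,-0.8,-45.5,0,0,0,-1]]]' 60
```

```text
t: 29.95
eef_pos: [0.6053, -0.2261, 0.0053]
orientation: [3.137, 0.157, 0.004]
ft_force: [-1.4, 0.4, 7.4]
opening: 0.502
grasp_force: 61.1
```

```bash
python3 -m pendant '[[[0,0,30,0,0,0,-1],[0,0,80,0,0,0,-1],[0,0,125,0,0,0,-1],[-5,30,155,0,0,0,-1],[-10,75,160,0,0,0,-1],[-15,120,160,0,0,0,-1],[-20,165,160,0,0,0,-1],[-25,210,160,0,0,0,-1],[-30,255,160,0,0,0,-1],[-35,300,160,0,0,0,-1],[-40,345,160,0,0,0,-1],[-43,390,160,0,0,0,-1],[-45,430,160,0,0,0,-1],[-46,453,160,0,0,0,-1],[-46,457,160,0,0,0,-1],[-46,457,160,0,0,0,-1],[-46,457,160,0,0,0,-1],[-46,457,160,0,0,0,-1]]]'
python3 look.py w13
```

```text
t: 31.75
eef_pos: [0.5578, 0.23, 0.1627]
orientation: [3.137, 0.154, -0.0]
ft_force: [0.0, -0.3, -1.1]
opening: 0.506
grasp_force: 61.1
[0.55781881 0.22997878 0.16271124] 0.5056457786820258
(array([0.5589, 0.2302]), 'bore r', np.float64(0.0132), 'z', np.float64(0.1724), 24, 'outer', [np.float64(0.5373), np.float64(0.5805)])
(1012, array([0.5586, 0.2304, 0.0302, 0.0257]), array([0.5732, 0.2307, 0.0257])) (865, array([0.5588, 0.2308, 0.0108, 0.0844]), array([0.5604, 0.2308, 0.0838]))
```

```bash
python3 -m pendant '[[[-0.1,0.5,0,0,0,0,-1],[-0.1,0.5,-40,0,0,0,-1],[-0.1,0.5,-63,0,0,0,-1],[-0.1,0.5,-71,0,0,0,-1],[-0.1,0.5,-78,0,0,0,-1],[-0.1,0.5,-85,0,0,0,-1],[-0.1,0.5,-91,0,0,0,-1],[-0.1,0.5,-96,0,0,0,-1],[-0.1,0.5,-101,0,0,0,-1],[-0.1,0.5,-105,0,0,0,-1],[-0.1,0.5,-107,0,0,0,-1],[-0.1,0.5,-107,0,0,0,-1],[-0.1,0.5,-107,0,0,0,0.5],[-0.1,0.5,-107,0,0,0,0.5],[-0.1,0.5,-107,0,0,0,0.5],[-0.1,0.5,-107,0,0,0,0.5],[-0.1,0.5,-75,0,0,0,0.5],[-0.1,0.5,-30,0,0,0,0.5],[-0.1,0.5,5,0,0,0,0.5],[-0.1,0.5,5,0,0,0,0.5]]]'
python3 - <<'E'
from h import *
s=read_state();print(s['eef_pos'],s['qpos'].round(2))
c=snap('wrist','w14.png');P=fpts(c).reshape(-1,3);np.savez('w14.npz',**c)
print(circ(P,.057,.068,(.5586,.2309),.035),circ(P,.07,.095,(.5586,.2309),.035))
E
```

```text
t: 33.8
eef_pos: [0.5623, 0.2335, 0.1754]
orientation: [-3.134, -0.157, -0.021]
ft_force: [0.4, 0.8, 0.8]
opening: 0.748
grasp_force: 0.0
[0.56226912 0.233485   0.17543879] [0.28 0.23 1.71 0.   1.19 1.75]
(2107, array([0.5585, 0.2313, 0.0231, 0.0616]), array([0.5619, 0.2317, 0.0616])) (783, array([0.5588, 0.2306, 0.0107, 0.0845]), array([0.5605, 0.2308, 0.0834]))
```

View pics/w14.png

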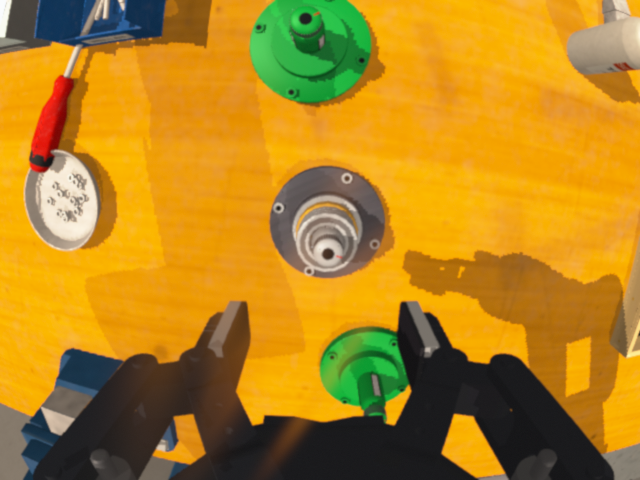

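The picture shows all three blanks stacked flat on the mandrel at (328,235), the top one at 61.6 mm, with the screw head at (327,253). Before turning I'll rewind the wrist (counter-clockwise, open) to get a long clockwise stroke.

```bash
python3 -m pendant '[[[0,0,0,0,0,8.5,0.2],[0,0,0,0,0,17,0],[0,0,0,0,0,25.5,0],[0,0,0,0,0,34,0],[0,0,0,0,0,42.5,0],[0,0,0,0,0,51,0],[0,0,0,0,0,59.5,0],[0,0,0,0,0,68,0],[0,0,0,0,0,76.5,0],[0,0,0,0,0,85,0],[0,0,0,0,0,93.5,0],[0,0,0,0,0,102,0],[0,0,0,0,0,110.5,0],[0,0,0,0,0,119,0],[0,0,0,0,0,127.5,0],[0,0,0,0,0,136,0],[0,0,0,0,0,144.5,0],[0,0,0,0,0,153,0],[0,0,0,0,0,160,0],[0,0,0,0,0,160,0]]]'
python3 -m pendant '[[[0,0,0,0,0,8.5,0],[0,0,0,0,0,17,0],[0,0,0,0,0,25.5,0],[0,0,0,0,0,34,0],[0,0,0,0,0,42.5,0],[0,0,0,0,0,51,0],[0,0,0,0,0,59.5,0],[0,0,0,0,0,65,0],[0,0,0,0,0,65,0],[0,0,0,0,0,65,0],[0,0,0,0,0,65,0]]]'
python3 -c "
from h import *
s=read_state();print(s['eef_pos'],s['qpos'].round(2))"
```

```text
t: 35.85
eef_pos: [0.5563, 0.2316, 0.1657]
orientation: [-0.391, -3.114, 0.002]
ft_force: [-0.4, 0.2, -0.2]
opening: 0.499
grasp_force: 0.0
t: 36.95
eef_pos: [0.5572, 0.2318, 0.1673]
orientation: [1.342, -2.84, -0.0]
ft_force: [-0.2, 0.6, -0.5]
opening: 0.499
grasp_force: 0.0
[0.55723598 0.23179112 0.16727174] [ 0.28  0.23  1.72  0.    1.19 -2.18]
```

```bash
python3 -m pendant '[[[1.5,-1.1,-40,0,0,0,0],[1.5,-1.1,-70,0,0,0,0],[1.5,-1.1,-88,0,0,0,0],[1.5,-1.1,-94,0,0,0,0],[1.5,-1.1,-94,0,0,0,0],[1.5,-1.1,-94,0,0,0,-1],[1.5,-1.1,-94,0,0,0,-1],[1.5,-1.1,-94,0,0,0,-1],[1.5,-1.1,-94,0,0,0,-1],[1.5,-1.1,-94,0,0,0,-1],[1.5,-1.1,-94,0,0,0,-1]]]' 60
```

```text
t: 38.05
eef_pos: [0.5597, 0.2318, 0.0758]
orientation: [-1.344, 2.837, 0.001]
ft_force: [-3.0, 2.4, 7.0]
opening: 0.198
grasp_force: 58.7
```

```bash
python3 -m pendant '[[[0,0,0,0,0,-8.3,-1],[0,0,-0.1,0,0,-16.6,-1],[0,0,-0.1,0,0,-24.9,-1],[0,0,-0.2,0,0,-33.2,-1],[0,0,-0.2,0,0,-41.5,-1],[0,0,-0.3,0,0,-49.8,-1],[0,0,-0.3,0,0,-58.1,-1],[0,0,-0.4,0,0,-66.4,-1],[0,0,-0.4,0,0,-74.7,-1],[0,0,-0.5,0,0,-83,-1],[0,0,-0.5,0,0,-91.3,-1],[0,0,-0.5,0,0,-99.6,-1],[0,0,-0.6,0,0,-107.9,-1],[0,0,-0.6,0,0,-116.2,-1],[0,0,-0.7,0,0,-124.5,-1],[0,0,-0.7,0,0,-132.8,-1],[0,0,-0.8,0,0,-141,-1],[0,0,-0.8,0,0,-149,-1],[0,0,-0.9,0,0,-157,-1],[0,0,-0.9,0,0,-165,-1]]]'
python3 -m pendant '[[[0,0,0,0,0,-8.3,-1],[0,0,-0.1,0,0,-16.6,-1],[0,0,-0.1,0,0,-24.9,-1],[0,0,-0.2,0,0,-33.2,-1],[0,0,-0.2,0,0,-41.5,-1],[0,0,-0.3,0,0,-49.8,-1],[0,0,-0.3,0,0,-58.1,-1],[0,0,-0.4,0,0,-66.4,-1],[0,0,-0.4,0,0,-74.7,-1],[0,0,-0.5,0,0,-83,-1],[0,0,-0.5,0,0,-91.3,-1],[0,0,-0.5,0,0,-95,-1],[0,0,-0.5,0,0,-95,-1],[0,0,-0.5,0,0,-95,0],[0,0,-0.5,0,0,-95,0],[0,0,-0.5,0,0,-95,0]]]'
python3 -c "
from h import *
s=read_state();print(s['eef_pos'],s['qpos'].round(2),s['ft_force'].round(1),s['torque'].round(2))"
```

```text
t: 40.05
eef_pos: [0.5576, 0.2286, 0.0747]
orientation: [2.642, 1.697, -0.01]
ft_force: [-8.2, -5.8, 11.7]
opening: 0.194
grasp_force: 59.4
t: 41.65
eef_pos: [0.5598, 0.2306, 0.0726]
orientation: [-3.039, 0.794, -0.003]
ft_force: [0.1, 0.3, 0.0]
opening: 0.501
grasp_force: 0.0
[0.55981834 0.23057581 0.07262826] [ 0.28  0.35  1.77 -0.    1.02  2.36] [0.1 0.3 0. ] [-0.02 -0.02  0.03]
```

```bash
python3 -m pendant '[[[-1,0,0,0,0,8.3,0],[-1,0,0,0,0,16.6,0],[-1,0,0,0,0,24.9,0],[-1,0,0,0,0,33.2,0],[-1,0,0,0,0,41.5,0],[-1,0,0,0,0,49.8,0],[-1,0,0,0,0,58.1,0],[-1,0,0,0,0,66.4,0],[-1,0,0,0,0,74.7,0],[-1,0,0,0,0,83,0],[-1,0,0,0,0,91.3,0],[-1,0,0,0,0,99.6,0],[-1,0,0,0,0,107.9,0],[-1,0,0,0,0,116.2,0],[-1,0,0,0,0,124.5,0],[-1,0,0,0,0,132.8,0],[-1,0,0,0,0,141,0],[-1,0,0,0,0,149,0],[-1,0,0,0,0,157,0],[-1,0,0,0,0,165,0]]]'
python3 -m pendant '[[[0,0,0,0,0,8.3,0],[0,0,0,0,0,16.6,0],[0,0,0,0,0,24.9,0],[0,0,0,0,0,33.2,0],[0,0,0,0,0,41.5,0],[0,0,0,0,0,49.8,0],[0,0,0,0,0,58.1,0],[0,0,0,0,0,66.4,0],[0,0,0,0,0,74.7,0],[0,0,0,0,0,83,0],[0,0,0,0,0,91.3,0],[0,0,0,0,0,95,0],[0,0,0,0,0,95,0],[0,0,0,0,0,95,-1],[0,0,0,0,0,95,-1],[0,0,0,0,0,95,-1],[0,0,0,0,0,95,-1],[0,0,0,0,0,95,-1]]]'
python3 -c "
from h import *
s=read_state();print(s['eef_pos'],s['qpos'].round(2),s['ft_force'].round(1),s['torque'].round(2))"
```

```text
t: 43.65
eef_pos: [0.5586, 0.2305, 0.0722]
orientation: [1.176, 2.912, 0.0]
ft_force: [0.4, 0.6, 0.0]
opening: 0.497
grasp_force: 0.0
t: 45.45
eef_pos: [0.5584, 0.2305, 0.0726]
orientation: [-1.345, 2.839, -0.001]
ft_force: [0.3, -1.5, 1.8]
opening: 0.202
grasp_force: 58.6
[0.55839518 0.23054004 0.07259343] [ 0.28  0.35  1.77 -0.    1.02 -2.18] [ 0.3 -1.5  1.8] [-0.22 -0.12  0.02]
```

Second stroke, then rewind.

```bash
python3 -m pendant '[[[0,0,0,0,0,-8.3,-1],[0,0,-0.1,0,0,-16.6,-1],[0,0,-0.1,0,0,-24.9,-1],[0,0,-0.2,0,0,-33.2,-1],[0,0,-0.2,0,0,-41.5,-1],[0,0,-0.3,0,0,-49.8,-1],[0,0,-0.3,0,0,-58.1,-1],[0,0,-0.4,0,0,-66.4,-1],[0,0,-0.4,0,0,-74.7,-1],[0,0,-0.5,0,0,-83,-1],[0,0,-0.5,0,0,-91.3,-1],[0,0,-0.5,0,0,-99.6,-1],[0,0,-0.6,0,0,-107.9,-1],[0,0,-0.6,0,0,-116.2,-1],[0,0,-0.7,0,0,-124.5,-1],[0,0,-0.7,0,0,-132.8,-1],[0,0,-0.8,0,0,-141,-1],[0,0,-0.8,0,0,-149,-1],[0,0,-0.9,0,0,-157,-1],[0,0,-0.9,0,0,-165,-1]]]'
python3 -m pendant '[[[0,0,0,0,0,-8.3,-1],[0,0,-0.1,0,0,-16.6,-1],[0,0,-0.1,0,0,-24.9,-1],[0,0,-0.2,0,0,-33.2,-1],[0,0,-0.2,0,0,-41.5,-1],[0,0,-0.3,0,0,-49.8,-1],[0,0,-0.3,0,0,-58.1,-1],[0,0,-0.4,0,0,-66.4,-1],[0,0,-0.4,0,0,-74.7,-1],[0,0,-0.5,0,0,-83,-1],[0,0,-0.5,0,0,-91.3,-1],[0,0,-0.5,0,0,-95,-1],[0,0,-0.5,0,0,-95,-1],[0,0,-0.5,0,0,-95,0],[0,0,-0.5,0,0,-95,0],[0,0,-0.5,0,0,-95,0]]]'
python3 -m pendant '[[[0,0,0,0,0,8.3,0],[0,0,0,0,0,16.6,0],[0,0,0,0,0,24.9,0],[0,0,0,0,0,33.2,0],[0,0,0,0,0,41.5,0],[0,0,0,0,0,49.8,0],[0,0,0,0,0,58.1,0],[0,0,0,0,0,66.4,0],[0,0,0,0,0,74.7,0],[0,0,0,0,0,83,0],[0,0,0,0,0,91.3,0],[0,0,0,0,0,99.6,0],[0,0,0,0,0,107.9,0],[0,0,0,0,0,116.2,0],[0,0,0,0,0,124.5,0],[0,0,0,0,0,132.8,0],[0,0,0,0,0,141,0],[0,0,0,0,0,149,0],[0,0,0,0,0,157,0],[0,0,0,0,0,165,0]]]'
python3 -m pendant '[[[0,0,0,0,0,8.3,0],[0,0,0,0,0,16.6,0],[0,0,0,0,0,24.9,0],[0,0,0,0,0,33.2,0],[0,0,0,0,0,41.5,0],[0,0,0,0,0,49.8,0],[0,0,0,0,0,58.1,0],[0,0,0,0,0,66.4,0],[0,0,0,0,0,74.7,0],[0,0,0,0,0,83,0],[0,0,0,0,0,91.3,0],[0,0,0,0,0,95,0],[0,0,0,0,0,95,0],[0,0,0,0,0,95,-1],[0,0,0,0,0,95,-1],[0,0,0,0,0,95,-1],[0,0,0,0,0,95,-1],[0,0,0,0,0,95,-1]]]'
python3 -c "
from h import *
s=read_state();print(s['eef_pos'],s['qpos'].round(2),s['ft_force'].round(1),s['torque'].round(2))"
```

```text
t: 47.45
eef_pos: [0.5582, 0.2302, 0.0717]
orientation: [2.643, 1.697, -0.001]
ft_force: [0.0, -2.7, 2.6]
opening: 0.199
grasp_force: 58.7
t: 49.05
eef_pos: [0.5578, 0.231, 0.0708]
orientation: [-3.039, 0.793, 0.001]
ft_force: [0.4, -0.4, 0.2]
opening: 0.5
grasp_force: 0.0
t: 51.05
eef_pos: [0.558, 0.231, 0.0709]
orientation: [-1.175, -2.913, -0.0]
ft_force: [-0.2, -0.7, 0.0]
opening: 0.495
grasp_force: 0.0
t: 52.85
eef_pos: [0.5584, 0.2306, 0.0713]
orientation: [-1.345, 2.839, -0.001]
ft_force: [0.3, -1.4, 1.2]
opening: 0.199
grasp_force: 58.6
[0.55842878 0.23057032 0.07129286] [ 0.28  0.35  1.77 -0.    1.02 -2.18] [ 0.3 -1.4  1.2] [-0.29 -0.12 -0.01]
```

```bash
python3 -m pendant '[[[0,0,0,0,0,-8.3,-1],[0,0,-0.1,0,0,-16.6,-1],[0,0,-0.1,0,0,-24.9,-1],[0,0,-0.2,0,0,-33.2,-1],[0,0,-0.2,0,0,-41.5,-1],[0,0,-0.3,0,0,-49.8,-1],[0,0,-0.3,0,0,-58.1,-1],[0,0,-0.4,0,0,-66.4,-1],[0,0,-0.4,0,0,-74.7,-1],[0,0,-0.5,0,0,-83,-1],[0,0,-0.5,0,0,-91.3,-1],[0,0,-0.5,0,0,-99.6,-1],[0,0,-0.6,0,0,-107.9,-1],[0,0,-0.6,0,0,-116.2,-1],[0,0,-0.7,0,0,-124.5,-1],[0,0,-0.7,0,0,-132.8,-1],[0,0,-0.8,0,0,-141,-1],[0,0,-0.8,0,0,-149,-1],[0,0,-0.9,0,0,-157,-1],[0,0,-0.9,0,0,-165,-1]]]'
python3 -m pendant '[[[0,0,0,0,0,-8.3,-1],[0,0,-0.1,0,0,-16.6,-1],[0,0,-0.1,0,0,-24.9,-1],[0,0,-0.2,0,0,-33.2,-1],[0,0,-0.2,0,0,-41.5,-1],[0,0,-0.3,0,0,-49.8,-1],[0,0,-0.3,0,0,-58.1,-1],[0,0,-0.4,0,0,-66.4,-1],[0,0,-0.4,0,0,-74.7,-1],[0,0,-0.5,0,0,-83,-1],[0,0,-0.5,0,0,-91.3,-1],[0,0,-0.5,0,0,-95,-1],[0,0,-0.5,0,0,-95,-1],[0,0,-0.5,0,0,-95,0],[0,0,-0.5,0,0,-95,0],[0,0,-0.5,0,0,-95,0]]]'
python3 -m pendant '[[[0,0,0,0,0,8.3,0],[0,0,0,0,0,16.6,0],[0,0,0,0,0,24.9,0],[0,0,0,0,0,33.2,0],[0,0,0,0,0,41.5,0],[0,0,0,0,0,49.8,0],[0,0,0,0,0,58.1,0],[0,0,0,0,0,66.4,0],[0,0,0,0,0,74.7,0],[0,0,0,0,0,83,0],[0,0,0,0,0,91.3,0],[0,0,0,0,0,99.6,0],[0,0,0,0,0,107.9,0],[0,0,0,0,0,116.2,0],[0,0,0,0,0,124.5,0],[0,0,0,0,0,132.8,0],[0,0,0,0,0,141,0],[0,0,0,0,0,149,0],[0,0,0,0,0,157,0],[0,0,0,0,0,165,0]]]'
python3 -m pendant '[[[0,0,0,0,0,0,0],[0,0,0,0,0,0,-1],[0,0,0,0,0,0,-1],[0,0,0,0,0,0,-1],[0,0,0,0,0,0,-1],[0,0,0,0,0,0,-1]]]'
python3 -m pendant '[[[0,0,0,0,0,-8,-1],[0,0,0,0,0,-16,-1],[0,0,-0.1,0,0,-24,-1],[0,0,-0.1,0,0,-32,-1],[0,0,-0.2,0,0,-40,-1],[0,0,-0.2,0,0,-48,-1],[0,0,-0.3,0,0,-56,-1],[0,0,-0.4,0,0,-64,-1],[0,0,-0.5,0,0,-70,-1],[0,0,-0.5,0,0,-70,-1]]]'
python3 -c "
from h import *
s=read_state();print(s['eef_pos'],s['qpos'].round(2),s['ft_force'].round(1),s['torque'].round(2))"
```

```text
t: 54.85
eef_pos: [0.5582, 0.2302, 0.0704]
orientation: [2.643, 1.697, -0.001]
ft_force: [0.8, -1.9, 2.6]
opening: 0.196
grasp_force: 58.7
t: 56.45
eef_pos: [0.5578, 0.231, 0.0693]
orientation: [-3.039, 0.793, 0.001]
ft_force: [-0.3, 0.4, -0.7]
opening: 0.497
grasp_force: 0.0
t: 58.45
eef_pos: [0.5579, 0.231, 0.0694]
orientation: [-1.175, -2.913, -0.0]
ft_force: [-0.2, -0.4, 0.4]
opening: 0.5
grasp_force: 0.0
t: 59.05
eef_pos: [0.5579, 0.2308, 0.0698]
orientation: [-1.185, -2.909, 0.0]
ft_force: [-2.2, -0.6, 2.5]
opening: 0.198
grasp_force: 58.7
t: 60.05
eef_pos: [0.5585, 0.2309, 0.0694]
orientation: [2.639, 1.704, 0.002]
ft_force: [-0.5, -0.6, 2.8]
opening: 0.196
grasp_force: 58.6
[0.55851974 0.23086065 0.06940043] [ 0.28  0.36  1.77 -0.    1.01  0.7 ] [-0.5 -0.6  2.8] [-0.07  0.09 -0.01]
```

```bash
python3 -m pendant '[[[0,0,-0.1,0,0,-6,-1],[0,0,-0.1,0,0,-12,-1],[0,0,-0.1,0,0,-18,-1],[0,0,-0.2,0,0,-24,-1],[0,0,-0.2,0,0,-30,-1],[0,0,-0.2,0,0,-30,-1]]]'
python3 -c "
from h import *
s=read_state();print(s['qpos'].round(2),s['torque'].round(2))"
python3 -m pendant '[[[0,0,-0.1,0,0,-5,-1],[0,0,-0.1,0,0,-10,-1],[0,0,-0.1,0,0,-15,-1],[0,0,-0.1,0,0,-20,-1],[0,0,-0.1,0,0,-25,-1],[0,0,-0.1,0,0,-25,-1]]]'
python3 -c "
from h import *
s=read_state();print(s['qpos'].round(2),s['torque'].round(2))"
```

```text
t: 60.65
eef_pos: [0.5589, 0.2308, 0.0694]
orientation: [2.988, 0.968, 0.003]
ft_force: [-0.6, -0.6, 2.0]
opening: 0.199
grasp_force: 59.5
[ 0.28  0.36  1.77 -0.    1.01  1.22] [-0.13 -0.04  0.35]
t: 61.25
eef_pos: [0.5591, 0.2305, 0.0694]
orientation: [3.127, 0.297, 0.003]
ft_force: [0.1, -1.9, 2.6]
opening: 0.194
grasp_force: 58.7
[ 0.28  0.36  1.77 -0.    1.01  1.66] [-0.37 -0.18 -0.05]
```

```bash
for i in 1; do python3 -m pendant '[[[0,0,0,0,0,-6,-1],[0,0,0,0,0,-12,-1],[0,0,0,0,0,-18,-1]]]'; done
python3 -c "
from h import *
s=read_state();print(s['qpos'].round(2),s['torque'].round(2))"
python3 -m pendant '[[[0,0,0,0,0,-6,-1],[0,0,0,0,0,-12,-1],[0,0,0,0,0,-18,-1],[0,0,0,0,0,-18,-1]]]' 90
python3 -c "
from h import *
s=read_state();print(s['qpos'].round(2),s['torque'].round(2))"
```

```text
t: 61.55
eef_pos: [0.5592, 0.2303, 0.0694]
orientation: [3.135, -0.197, 0.004]
ft_force: [2.2, -2.5, 6.2]
opening: 0.197
grasp_force: 59.5
[ 0.28  0.36  1.77 -0.    1.01  1.97] [-0.51 -0.32  0.36]
t: 61.95
eef_pos: [0.5571, 0.2309, 0.0695]
orientation: [3.066, -0.681, -0.004]
ft_force: [-3.7, -0.8, 7.2]
opening: 0.181
grasp_force: 88.2
[0.28 0.36 1.77 0.   1.02 2.28] [-0.19  0.61  0.38]
```

```bash
python3 -m pendant '[[[0,0,0,0,0,0,0],[0,0,0,0,0,0,0],[0,0,0,0,0,0,0],[0,0,40,0,0,0,0],[0,0,80,0,0,8,0],[0,0,110,0,0,16,0],[0,0,110,0,0,24,0],[0,0,110,0,0,25,0],[0,0,110,0,0,25,0],[0,0,110,0,0,25,0],[0,0,110,0,0,25,0]]]' 40
python3 - <<'E'
from h import *
s=read_state();print(s['eef_pos'],s['orientation'])
c=snap('wrist','w15.png');P=fpts(c).reshape(-1,3)
print(circ(P,.057,.0665,(.5586,.2309),.035),circ(P,.07,.095,(.5586,.2309),.02))
h=P[(np.hypot(P[:,0]-.5587,P[:,1]-.2307)<.007)];print(np.percentile(h[:,2],[50,80,95]))
d=fpts(dict(np.load('w14.npz'))).reshape(-1,3);h=d[(np.hypot(d[:,0]-.5587,d[:,1]-.2307)<.007)];print('before',np.percentile(h[:,2],[50,80,95]))
E
```

```text
t: 63.05
eef_pos: [0.5572, 0.2305, 0.1773]
orientation: [3.141, -0.01, -0.004]
ft_force: [0.3, -0.4, -0.1]
opening: 0.501
grasp_force: 0.0
[0.5572151  0.23052817 0.17731876] [ 3.14094955 -0.00968983 -0.00397902]
(2117, array([0.5585, 0.231 , 0.0231, 0.0616]), array([0.5612, 0.2309, 0.0616])) (757, array([0.5589, 0.2308, 0.0105, 0.0797]), array([0.5602, 0.2306, 0.079 ]))
[0.08033329 0.08090292 0.08148473]
before [0.08509643 0.08562582 0.08605631]
```

View pics/w15.png

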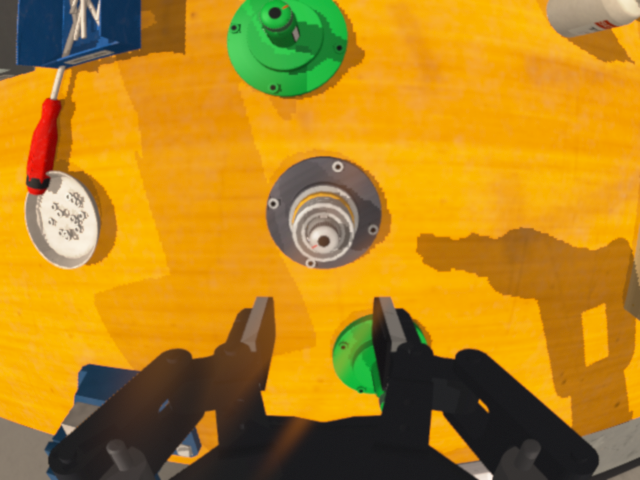

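The picture shows the stack intact at (324,225). The head's top came down from 85.8 to 81 mm, so the screw is home, and the top blank is still on the axis. Now close the cover.

```bash
python3 -m pendant '[[[0,-40,0,0,0,8,0],[0,-85,0,0,0,16,0],[0,-130,0,0,0,24,0],[0,-175,0,0,0,32,0],[0,-220,0,0,0,40,0],[0,-265,0,0,0,48,0],[10,-310,0,0,0,56,0],[30,-355,0,0,0,64,0],[60,-400,0,0,0,72,0],[80,-440,0,0,0,80,0],[87,-446,-30,0,0,88,0],[87,-446,-70,0,0,95.7,0],[87,-446,-90,0,0,95.7,0],[87,-446,-90,0,0,95.7,0],[87,-446,-90,0,0,95.7,0],[87,-446,-90,0,0,95.7,0]]]'
python3 - <<'E'
from h import *
s=read_state();print(s['eef_pos'],s['orientation'])
c=snap('wrist');P=fpts(c).reshape(-1,3)
q=P[(P[:,2]>.049)&(P[:,2]<.062)&(abs(P[:,0]-.644)<.03)&(abs(P[:,1]+.215)<.035)]
print(cv2.minAreaRect((q[:,:2]*1000).astype(np.float32)),len(q))
E
```

```text
t: 64.7
eef_pos: [0.6466, -0.2157, 0.091]
orientation: [2.112, 2.321, 0.002]
ft_force: [0.3, -0.5, 0.7]
opening: 0.497
grasp_force: 0.0
[ 0.6466376  -0.21573542  0.09104108] [2.11174837e+00 2.32111409e+00 1.80977908e-03]
((644.5046997070312, -214.91563415527344), (11.66215705871582, 49.580936431884766), 5.414077281951904) 1940
```

```bash
python3 -m pendant '[[[-2,0.8,-25,0,0,0,0],[-2,0.8,-42,0,0,0,0],[-2,0.8,-50,0,0,0,0],[-2,0.8,-50,0,0,0,0],[-2,0.8,-50,0,0,0,-1],[-2,0.8,-50,0,0,0,-1],[-2,0.8,-50,0,0,0,-1],[-2,0.8,-50,0,0,0,-1],[-2,0.8,-50,0,0,0,-1],[-2,0.8,-50,0,0,0,-1]]]' 25
python3 -m pendant '[[[-10,-1,0,0,0,0,-1],[-24.9,-2.5,0,0,0,0,-1],[-44.8,-4.5,0,0,0,0,-1],[-64.7,-6.5,0,0,0,0,-1],[-84.6,-8.4,0,0,0,0,-1],[-104.5,-10.4,0,0,0,0,-1],[-124.4,-12.4,0,0,0,0,-1],[-139.3,-13.9,0,0,0,0,-1],[-149.2,-14.9,0,0,0,0,-1],[-155.2,-15.5,0,0,0,0,-1],[-160.2,-16,0,0,0,0,-1],[-165.2,-16.5,0,0,0,0,-1],[-165.2,-16.5,0,0,0,0,-1],[-165.2,-16.5,0,0,0,0,-1]]]'
```

```text
t: 65.75
eef_pos: [0.6441, -0.2148, 0.0401]
orientation: [2.112, 2.322, 0.001]
ft_force: [1.0, 0.5, 4.9]
opening: 0.131
grasp_force: 29.9
t: 67.15
eef_pos: [0.4776, -0.2314, 0.04]
orientation: [2.114, 2.323, -0.001]
ft_force: [-1.6, 0.3, 8.7]
opening: 0.133
grasp_force: 30.5
```

```bash
python3 -m pendant '[[[-3,-0.3,0,0,0,0,-1],[-6,-0.6,0,0,0,0,-1],[-9,-0.9,0,0,0,0,-1],[-9,-0.9,0,0,0,0,-1],[-9,-0.9,0,0,0,0,-1]]]'
python3 -m pendant '[[[-3,-0.3,0,0,0,0,-1],[-6,-0.6,0,0,0,0,-1],[-6,-0.6,0,0,0,0,-1],[-6,-0.6,0,0,0,0,-1]]]'
```

```text
t: 67.65
eef_pos: [0.469, -0.2323, 0.04]
orientation: [2.113, 2.323, 0.0]
ft_force: [-0.3, 0.7, 8.8]
opening: 0.136
grasp_force: 30.4
t: 68.05
eef_pos: [0.4679, -0.2324, 0.0401]
orientation: [2.11, 2.314, 0.012]
ft_force: [14.3, 4.3, -3.7]
opening: 0.132
grasp_force: 29.3
```

The cover met its stop (14 N). Release, retreat and check.

```bash
python3 -m pendant '[[[0,0,0,0,0,0,0],[0,0,0,0,0,0,0],[0,0,0,0,0,0,0],[0,0,40,0,0,0,0],[0,0,90,0,0,0,0],[0,0,140,0,0,0,0],[0,0,150,0,0,0,0],[0,0,150,0,0,0,0],[0,0,150,0,0,0,0]]]'
python3 - <<'E'
from h import *
c=snap('wrist','w16.png');P=fpts(c).reshape(-1,3)
q=P[(P[:,2]>.049)&(P[:,2]<.062)&(abs(P[:,0]-.47)<.03)&(abs(P[:,1]+.23)<.04)]
print(cv2.minAreaRect((q[:,:2]*1000).astype(np.float32)),len(q))
t=snap('top');Q=pts(t).reshape(-1,3)
print(circ(Q,.055,.068,(.5586,.2309),.035))
E
```

```text
t: 68.95
eef_pos: [0.4615, -0.2319, 0.1872]
orientation: [-2.113, -2.321, 0.001]
ft_force: [0.2, 0.3, -0.2]
opening: 0.502
grasp_force: 0.0
((468.41302490234375, -232.7427215576172), (11.155853271484375, 49.570186614990234), 6.054135799407959) 936
(173, array([0.5557, 0.2302, 0.0234, 0.0626]), array([0.5542, 0.228 , 0.0625]))
```

View pics/w16.png

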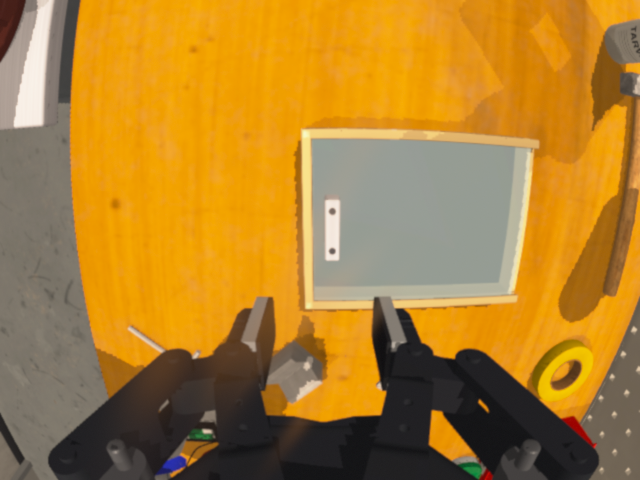

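The cover is shut: no gap at the front wall near column 312, the pull at (332,230), and the box empty. V-block and bottle stand in place.

```bash
python3 -c "
from bench import finish_job
print(finish_job())"
```

```text
the job is handed in; nothing more can be done
None
```

I handed the job in at about 69 s; the hand-in gave no pass/fail verdict. The collar and all three blanks are flat on the mandrel, the draw screw is home, the cover is shut against its stop, and I saw no sign that the oil bottle, V-block or calliper had moved.

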